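Count the cast and close the plaster mould

ROBOT

A 6-joint arm with a two-finger parallel gripper is mounted at the origin on a cart in front of the work surface, level with it; the furniture and walls round the work are solid. World frame = base frame: x ahead of the robot, y to its left, z up, the work surface at z = 0. Lengths are in mm, angles in degrees, forces in N, time in s.
With the tool pointing down it reaches from about 425 to 950 mm from the base axis. Payload 14.7 kg.
Tool frame: the origin (TCP) lies at the very end of the fingers, on their centre line; the grasp point (between the pads) lies 19 mm behind it; z points along the fingers, y is the line along which they close (so a half turn about z gives the same grasp; the last joint's range is limited). The gripper opens to 85 mm and grips with 20 to 120 N. Pads are 22 mm wide; open, the fingers measure 114 mm over their backs; the gripper's body (76 mm by 85 mm) begins 54 mm behind the grasp point. The pads swing forward as they close: fully open they stand 13 mm farther back than shut.
Start: joints at [64.824, 27.513, 91.461, -0, 61.026, -2.67], TCP at [248.781, 600.5, 231.297] pointing down, gripper open.
Joint ranges: [-157.49, 157.49], [-46.99, 117.5], [13.45, 153.17], [-89.5, 269.5], [5.16, 153.95], [-167.48, 167.48]. Speed limits (degrees/s): [108.29, 108.29, 136.94, 172.46, 172.46, 172.46].

INTERFACE

Orientations are given as a 3x3 rotation matrix whose columns are the frame's x, y, z axes.
In Python, from workcell import sense, capture, job gives the robot as it stands.
- The arm moves only by the tool send_rows, never from a script. Its argument "targets" is a list that holds one entry, the list of rows, each a list of 4 numbers: the shift along the world's x, y, z in m, then the turn about the world's z in degrees. In form: [[[x, y, z, roll], ...]]. A call has 1 to 8 rows; each row is the pose to reach, as a shift and turn from the pose commanded when the call began; what a row does not reach only later rows make up. A row lasts 1/8 s, in which the tool goes at most 62.5 mm and 10.7 degrees, less where a joint would pass 70% of its speed; a pose out of reach is approached as far as the arm can. A call with a gripper value outside its range is refused whole. "fingers" is the closure, from 0 (fully open) to 1 (shut), set as the call begins (left out, the last holds). The fingers move at their own pace and stop on an object; "squeeze" is the grip in N (left out, the last holds). Time passes only in rows, so rows that repeat a pose let the fingers close. It gives the time, the measured TCP pose, the force, the opening and the grip force at its end, in the units of the state.
- sense(): the state, without advancing time (a new reading comes with each control period).
- capture(name): name is "side" or "top"; returns a dict with "pixels" (420x560x3 uint8, red, green, blue), "depth" (420x560 float32, mm along the optical axis (not along the pixel's ray), 0 where there is no reading), "intrinsics" (3x3 intrinsics, pixels), "D" ([k1, k2, p1, p2, k3] as OpenCV has them; the pictures are not rectified), "extrinsics" (4x4, takes a point from world to camera coordinates). Camera axes: x right, y down, z forward; pixel columns grow to the right and rows downward; lengths in mm; the calibration is good to about 2 mm. A picture is of the moment at which its call begins.
- job.close_job(): hands the job in; it is judged then, once.
The state is a dict: "clock": time; "joints": joint angles; "joint_vel": joint speeds; "tau": joint torques, N m; "ee_pos": TCP position; "orientation": TCP orientation; "wrist_force": force on the tool from outside, world axes, zero at the start; "wrist_torque": the same for the moment, N m; "opening": finger opening in mm; "gripper_force": force on a finger pad.
Only numpy, scipy, OpenCV 4.12 (cv2) and the standard library are available. Lean on these libraries where they do the work, as an engineer would, in place of code of your own. Each camera call takes 0.05 s, during which the arm holds its last target. There are 200 camera calls.

TASK

Get the two-part plaster mould ready for its strap: first log the cast by swinging the counter's sprung lever all the way to its stop and letting it spring back, then lift the loose upper half by its grip block, carry it level, and set it on the two dowels of the lower half until the faces meet. Finish while still holding it: keep the fingers on the upper half and keep pressing it down with about 15 N, and do not let go. Leave the lidded tub, the low cup and the wooden rib where they are.

Things in the scene. Friction and masses are not known exactly. Their poses are not given: they have to be found in the camera images.
- station: Fixed thick plywood board 125 x 240 x 35 mm (its x, y, z), origin at the centre of its underside at bench level; at yaw 0 its x points away from the robot. It carries the lower plaster mould half (90 x 130 x 40 mm, centred at x 0, y -45 mm) and the counter (metal box 50 x 56 x 45 mm, centred at x 0, y +65 mm, top 80 mm above the bench).
- seat (a point): Centre of the lower half's top face, 75 mm above the bench, with the station's axes; a square recess 10 mm deep lies here. Two brass dowels stand on the face 48 mm either side of this point along y: 12 mm thick, 22 mm high, the top 7 mm tapering to 6 mm.
- counter_axis (a point): The vertical axis that the counter's lever turns about, on top of the counter, at the level of the lever arm (87 mm above the bench).
- lever (a joint): Angle of the counter's sprung lever: 0 at rest, 0.9 rad at its stop. It swings counter-clockwise seen from above, the pin coming towards the robot: the arm points to the station's +y (away from the mould), turned 0.45 rad to +x at rest and 0.45 rad to -x at the stop. The spring takes about 1 N at the pin at rest, 2.6 N at the stop, and returns the lever when let go.
- lever_pin (a point): Mid-height of the upright black pin at the end of the lever arm, 58 mm from the axis: 12 mm thick, standing 34 mm above the arm, from 92 to 126 mm above the bench (this point: 109 mm). It turns with the lever. Below the arm here is free space down to the board or the bench.
- top_grip (a point): The centre of the wooden grip block on the loose upper mould half: 30 mm along the half's x, 58 mm along its y, 38 mm high, standing on the middle of the half's upper face. This point is 59 mm above the half's underside. Grip it across the 30 mm.
- top_face (a point): Centre of the underside of the loose upper half: plaster block 90 x 130 x 40 mm (its x, y, z), 0.3 to 0.5 kg, underside on the bench at the start. Two bores 15 mm wide, chamfered at the underside, go right through it 48 mm either side of the centre along y. Seated, this point lies on the seat, x and y along the seat's; either way round fits.
- mould_top: The same loose upper half as a body; its origin is the centre of its underside and its z points up.
- teal_tub: Bystander: a lidded plastic tub 69 mm wide and 57 mm high; origin at the centre of its underside.
- cup: Bystander: a low wide lidded cup 79 mm wide and 46 mm high; origin at the centre of its underside.
- rib: Bystander: a flat half-moon wooden rib 55 x 110 x 6 mm lying on the bench; origin at the centre of its underside.

How it is judged (in metres and radians):
On the way, in this order (a step that is already met when the one before it is completed fails the run):
1. the counter lever is swung to its stop (value of joint lever above 0.84 rad), for 0.05 s.
2. the lever has sprung back (value of joint lever below 0.1 rad), for 0.1 s.
3. the upper half is lifted clear of the bench in the fingers (height (world z) of top_face above 0.06 m and contact force between the fingers and mould_top above 2 N), for 0.2 s.
4. the upper half is down on the dowels, faces together (z of top_face in the frame of seat below 0.0025 m and horizontal distance between top_face and seat below 0.004 m and angle between the x axis of top_face and the x axis of seat, either way round below 0.06 rad), for 0.2 s.
At the end, for the whole second after the job is handed in: Upper half on the dowels: faces within 2.5 mm, centred to 4 mm, turned under 0.06 rad, tilted under 0.04 rad, at rest; fingers on it (over 3 N), halves pressed together with over 9 N, weight included, through the last second; lever back under 0.1 rad (all of step 4 and z of top_face in the frame of seat above -0.003 m and angle between mould_top's own z axis and vertical below 0.04 rad and contact force between mould_top and station above 9 N and contact force between the fingers and mould_top above 3 N and linear speed of mould_top below 0.02 m/s and value of joint lever below 0.1 rad); the arm keeps its last pose, push and grip.
It fails at once if the upper half tipped by more than 0.5 rad (angle between mould_top's own z axis and vertical above 0.5 rad).
It fails at once if the tub, the cup or the rib moved by more than 30 mm (distance of any of teal_tub, cup, rib from where it was at the start of the episode above 0.03 m).
It also fails if it takes over 58 s, if anything falls off the work surface, if the arm or the gripper's body presses on something with over 40 N, if the wrist force passes 120 N, or if a joint passes its speed limit or range.

## Working session

There is one attempt and no reset: what is moved stays moved. The work goes in short steps, Python scripts to look and compute and a tool call to move; the robot and the scene stay as the last step left them, time stands still between calls to the robot, and variables do not carry over. Pictures are saved under pics/ and viewed, at most 10 in all, crops included, and the job is handed in when it is done.

Besides the shell and the picture viewer there is one more tool, called by a JSON object that holds its "name" and its "arguments". send_rows: Moves the arm, as the interface text tells. Its arguments: {"type":"object","properties":{"targets":{"type":"array"},"fingers":{"type":"number"},"squeeze":{"type":"number"}},"required":["targets"]}

```bash
mkdir -p pics; python3 - <<'E'
from workcell import sense,capture
import cv2,numpy as np
s=sense();print({k:np.round(v,2).tolist() for k,v in s.items()})
ims=[]
for n in("top","side"):
    c=capture(n);np.savez(n+"0.npz",**c)
    print(n,c["intrinsics"].tolist(),c["D"],np.round(c["extrinsics"],3).tolist())
    cv2.imwrite(f"pics/{n}0.png",c["pixels"][:,:,::-1])
E
```

```text
{'clock': 0.0, 'joints': [64.82, 27.55, 91.49, -0.0, 61.03, -2.67], 'joint_vel': [0.09, 0.04, -0.08, -0.05, -0.01, 0.01], 'tau': [0.0, -95.07, -43.02, 0.0, 0.01, 0.0], 'ee_pos': [248.63, 600.14, 230.68], 'orientation': [[-0.92, 0.38, -0.0], [0.38, 0.92, -0.0], [0.0, -0.0, -1.0]], 'wrist_force': [-0.36, -0.29, 0.37], 'wrist_torque': [-0.04, 0.01, 0.03], 'gripper_force': 0.0, 'opening': 85.31}
top [[494.9864069745298, 0.0, 284.0192077778435], [0.0, 494.9864069745298, 210.49450446786963], [0.0, 0.0, 1.0]] [-0.05768136  0.          0.          0.          0.        ] [[0.006, -1.0, 0.012, -122.963], [-0.996, -0.007, -0.087, 407.526], [0.087, -0.012, -0.996, 1745.441], [0.0, 0.0, 0.0, 1.0]]
side [[413.37628627695887, 0.0, 272.5077391955272], [0.0, 413.37628627695887, 209.075454717643], [0.0, 0.0, 1.0]] [-0.09790268  0.          0.          0.          0.        ] [[0.976, -0.22, -0.007, -427.852], [-0.149, -0.64, -0.754, 66.267], [0.161, 0.736, -0.657, 1447.346], [0.0, 0.0, 0.0, 1.0]]
```

View pics/top0.png

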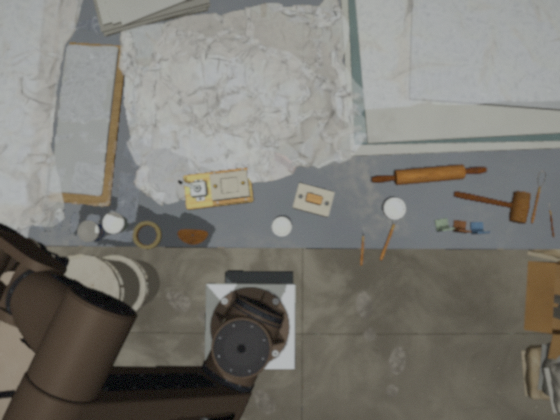

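View pics/side0.png

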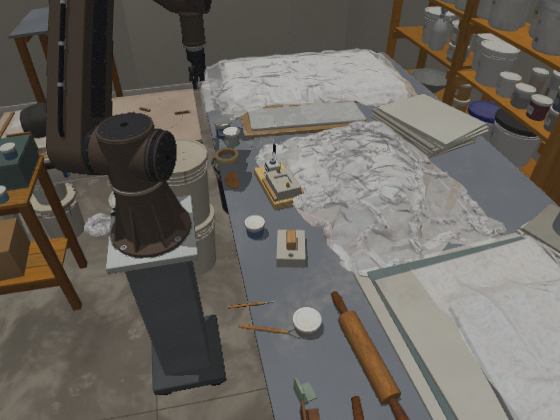

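The top view shows the station at about (218,188), the lever pin near (181,182), the loose upper half with its orange grip at (314,199), the rib at (192,236) and a white-lidded tub at (281,227). Next I'll enlarge both views and measure.

```bash
cat > h.py <<'E'
import numpy as np,cv2
from workcell import sense,capture
def ray(c,uv,z):
    "world points where pixels uv meet the plane at height z (mm)"
    uv=np.asarray(uv,float).reshape(-1,1,2)
    n=cv2.undistortPoints(uv,c["intrinsics"],c["D"]).reshape(-1,2)
    E=c["extrinsics"];R,t=E[:3,:3],E[:3,3]
    o=-R.T@t;d=np.c_[n,np.ones(len(n))]@R
    return o+d*((z-o[2])/d[:,2])[:,None]
def proj(c,P):
    E=c["extrinsics"];P=np.asarray(P,float).reshape(-1,1,3)
    return cv2.projectPoints(P,cv2.Rodrigues(E[:3,:3])[0],E[:3,3],c["intrinsics"],c["D"])[0].reshape(-1,2)
def dpt(c):
    "world points of all depth pixels"
    v,u=np.mgrid[:420,:560];n=cv2.undistortPoints(np.dstack([u,v]).reshape(-1,1,2).astype(float),c["intrinsics"],c["D"]).reshape(-1,2)
    E=c["extrinsics"];P=np.c_[n,np.ones(len(n))]*c["depth"].reshape(-1,1)
    return ((P-E[:3,3])@E[:3,:3]).reshape(420,560,3)
def load(n): return dict(np.load(n+".npz"))
E
python3 - <<'E'
from h import *
t=load("top0");s=load("side0")
a=cv2.resize(t["pixels"][160:250,170:340],None,fx=4.6,fy=4.6,interpolation=cv2.INTER_CUBIC)
b=cv2.resize(s["pixels"][130:280,210:330],None,fx=4,fy=4,interpolation=cv2.INTER_CUBIC)
cv2.imwrite("pics/tc.png",a[:,:,::-1]);cv2.imwrite("pics/sc.png",b[:,:,::-1])
W=dpt(t)
for u,v in[(232,185),(197,190),(314,199),(300,190),(281,227),(394,209),(192,236),(218,203)]:print(u,v,np.round(W[v,u]))
E
```

```text
232 185 [492.  62.  66.]
197 190 [470. 179.  92.]
314 199 [ 444. -223.   76.]
300 190 [ 479. -176.   45.]
281 227 [ 347. -110.   54.]
394 209 [ 414. -509.   42.]
192 236 [316. 208.   3.]
218 203 [430. 112.  50.]
```

View pics/tc.png

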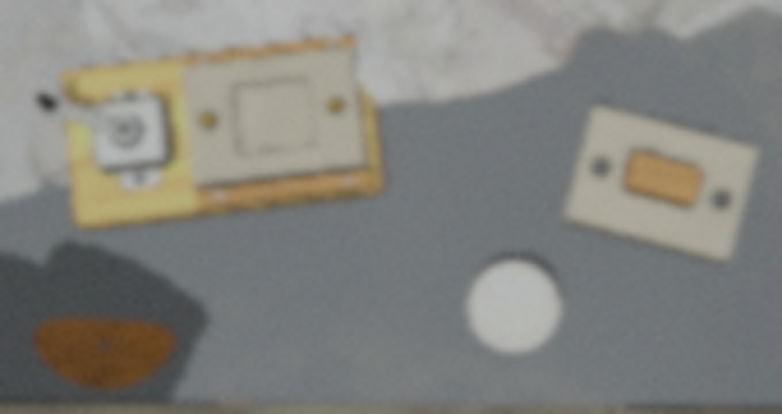

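View pics/sc.png

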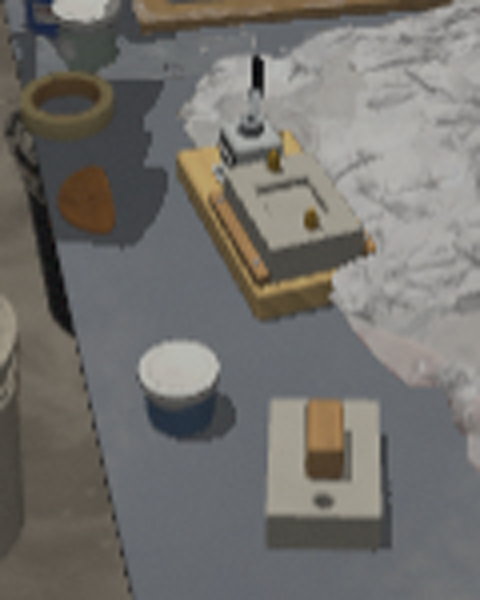

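The enlarged top crop (4.6x) shows dowels at (208,120) and (335,104), the axis at (127,128), the pin top at (46,100), the grip at (663,178) and bores at (600,166) and (721,199). The enlarged side crop (4x) shows the pin at (258,70), dowels at (273,160) and (312,216), and the grip at (325,440).

```bash
python3 - <<'E'
from h import *
t=load("top0");s=load("side0")
tc=lambda p:(np.array(p)+.5)/4.6-.5+[170,160]
sc=lambda p:(np.array(p)+.5)/4-.5+[210,130]
f=lambda n,c,p,z:(print(n,np.round(r:=ray(c,p,z)[0],1)),r)[1]
d1=f("d1",t,tc((208,120)),95);d2=f("d2",t,tc((335,104)),95)
print("len",np.linalg.norm(d1-d2),"mid",(d1+d2)/2,"ydir yaw",np.degrees(np.arctan2(*(d1-d2)[:2][::-1]))-90)
f("axis",t,tc((127,128)),92);f("pin",t,tc((46,100)),126)
f("pin side top",s,sc((258,56)),126)
e1=f("sd1",s,sc((274,152)),97);e2=f("sd2",s,sc((311,208)),97);print("mid",(e1+e2)/2)
b1=f("b1",t,tc((600,166)),40);b2=f("b2",t,tc((721,199)),40)
print("len",np.linalg.norm(b1-b2),"mid",(b1+b2)/2,"yaw",np.degrees(np.arctan2(*(b1-b2)[:2][::-1]))-90)
hsv=cv2.cvtColor(t["pixels"],cv2.COLOR_RGB2HSV)
m=cv2.inRange(hsv,(8,90,60),(25,255,255));m[:, :295]=0;m[:,335:]=0;m[:185]=0;m[213:]=0
M=cv2.moments(m,True);f("grip",t,(M['m10']/M['m00'],M['m01']/M['m00']),76)
pts=np.argwhere(m)[:,::-1];q=ray(t,pts,78)[:,:2].astype(np.float32);print(cv2.minAreaRect(q))
m2=cv2.inRange(hsv,(10,15,110),(40,90,255));m2[:,:285]=0;m2[:,345:]=0;m2[:175]=0;m2[222:]=0
cs=max(cv2.findContours(m2,0,1)[0],key=cv2.contourArea)
print(cv2.minAreaRect(ray(t,cs[:,0],40)[:,:2].astype(np.float32)))
m3=cv2.inRange(cv2.cvtColor(s["pixels"],cv2.COLOR_RGB2HSV),(8,90,60),(25,255,255))
f("side grip top",s,sc((325,410)),78)
f("tub",t,tc((514,306)),57)
E
```

```text
d1 [485.1 118.   95. ]
d2 [497.8  23.7  95. ]
len 95.17167542932053 mid [491.45707361  70.88821494  95.        ] ydir yaw 7.670103036248378
axis [479.1 178.7  92. ]
pin [494.8 232.9 126. ]
pin side top [500.2 240.7 126. ]
sd1 [487.6 118.5  97. ]
sd2 [500.   26.7  97. ]
mid [493.77421752  72.57529488  97.        ]
b1 [ 459.3 -176.2   40. ]
b2 [ 434.6 -269.2   40. ]
len 96.24968700537606 mid [ 446.96947716 -222.70660117   40.        ] yaw -14.904681902807283
grip [ 446.4 -221.5   76. ]
((446.2083435058594, -221.6633758544922), (51.94974136352539, 27.85222625732422), 76.31910705566406)
((446.2020263671875, -222.42706298828125), (129.95858764648438, 93.68865966796875), 75.42900085449219)
side grip top [ 452.1 -208.5   78. ]
tub [ 350.4 -110.8   57. ]
```

{"name": "send_rows", "arguments": {"targets": [[[0.035, -0.045, 0, 4], [0.07, -0.09, 0, 8], [0.105, -0.135, 0, 12], [0.14, -0.18, 0, 16], [0.176, -0.225, 0, 20], [0.211, -0.27, 0, 24], [0.246, -0.315, 0, 27], [0.283, -0.36, 0, 30]]], "fingers": 1, "squeeze": 60}}

```text
clock: 1.1
ee_pos: [532.5, 238.8, 231.2]
orientation: [[-0.991, -0.132, -0.0], [-0.132, 0.991, -0.0], [0.0, -0.0, -1.0]]
wrist_force: [1.0, 1.0, 0.4]
opening: 0.0
gripper_force: 0.0
```

{"name": "send_rows", "arguments": {"targets": [[[0, 0, 0, 0], [0, 0, 0, 0], [0, 0, -0.03, 0]]]}}

```text
clock: 1.48
ee_pos: [532.3, 242.0, 202.6]
orientation: [[-0.991, -0.131, 0.003], [-0.131, 0.991, 0.002], [-0.003, 0.001, -1.0]]
wrist_force: [-0.3, -0.4, -1.2]
opening: 0.0
gripper_force: 0.0
```

{"name": "send_rows", "arguments": {"targets": [[[0, 0, -0.04, 0], [0, 0, -0.07, 0], [0, 0, -0.098, 0], [0, 0, -0.098, 0]]]}}

```text
clock: 1.98
ee_pos: [529.6, 241.1, 101.7]
orientation: [[-0.991, -0.132, -0.004], [-0.132, 0.991, -0.001], [0.004, -0.001, -1.0]]
wrist_force: [0.2, 0.3, -0.1]
opening: 0.1
gripper_force: 0.0
```

```bash
python3 - <<'E'
from h import *
s=capture("side");t=capture("top")
b=cv2.resize(s["pixels"][120:210,220:320],None,fx=5,fy=5,interpolation=cv2.INTER_CUBIC)
a=cv2.resize(t["pixels"][150:220,160:260],None,fx=5,fy=5,interpolation=cv2.INTER_CUBIC)
cv2.imwrite("pics/p1.png",cv2.resize(np.hstack([b[:350],a])[:,:,::-1],(800,280)))
print(sense()["wrist_force"],sense()["ee_pos"])
E
```

```text
[ 0.36525504 -0.60992187 -0.2693419 ] [531.47365372 241.40219333 103.93276436]
```

View pics/p1.png

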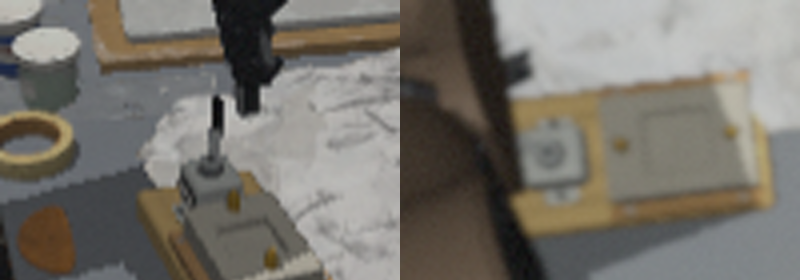

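The close view has the closed fingers at about (247,100), on the +x side of the black pin at (217,112), with the tip below the pin's top. I can push.

{"name": "send_rows", "arguments": {"targets": [[[-0.018, -0.002, 0, 0], [-0.034, -0.004, 0, 0], [-0.048, -0.006, 0, 0], [-0.06, -0.008, 0, 0], [-0.06, -0.008, 0, 0]]]}}

```text
clock: 2.7
ee_pos: [471.1, 232.4, 103.6]
orientation: [[-0.991, -0.131, -0.0], [-0.131, 0.991, 0.0], [0.0, 0.0, -1.0]]
wrist_force: [2.3, 2.7, 1.0]
opening: -0.1
gripper_force: 1.0
```

{"name": "send_rows", "arguments": {"targets": [[[-0.003, 0, 0, 0], [-0.006, -0.001, 0, 0], [-0.006, -0.001, 0, 0]]]}}

```text
clock: 3.08
ee_pos: [465.8, 231.4, 103.2]
orientation: [[-0.991, -0.13, -0.0], [-0.13, 0.991, -0.0], [0.0, -0.0, -1.0]]
wrist_force: [3.3, -1.8, -0.3]
opening: -0.0
gripper_force: 1.9
```

{"name": "send_rows", "arguments": {"targets": [[[-0.003, 0, 0, 0], [-0.004, 0, 0, 0], [-0.004, 0, 0, 0]]]}}

```text
clock: 3.45
ee_pos: [464.4, 231.6, 103.5]
orientation: [[-0.991, -0.131, 0.004], [-0.131, 0.991, 0.001], [-0.004, 0.0, -1.0]]
wrist_force: [18.4, -8.0, -8.9]
opening: 0.1
gripper_force: 8.5
```

{"name": "send_rows", "arguments": {"targets": [[[-0.002, 0, 0, 0], [-0.003, 0, 0, 0], [-0.003, 0, 0, 0]]]}}

```text
clock: 3.82
ee_pos: [463.7, 231.5, 103.7]
orientation: [[-0.991, -0.131, 0.008], [-0.131, 0.991, 0.001], [-0.008, 0.0, -1.0]]
wrist_force: [32.8, -15.7, -17.7]
opening: 0.3
gripper_force: 15.3
```

The force jumped to about 38 N, so the lever is on its stop. I'll back off and rise.

{"name": "send_rows", "arguments": {"targets": [[[0.02, 0.002, 0, 0], [0.045, 0.006, 0, 0], [0.072, 0.01, 0, 0], [0.072, 0.01, 0.0, 0], [0.072, 0.01, 0.04, 0], [0.072, 0.01, 0.09, 0], [0.072, -0.04, 0.13, 8]]]}}

```text
clock: 4.7
ee_pos: [530.0, 194.2, 233.8]
orientation: [[-0.962, -0.272, -0.0], [-0.272, 0.962, 0.001], [-0.0, 0.001, -1.0]]
wrist_force: [1.5, -0.8, -0.1]
opening: 0.0
gripper_force: 0.0
```

```bash
python3 - <<'E'
from h import *
s=sense();print(s["clock"],s["ee_pos"],s["joints"])
a=capture("side");b=load("side0")
for c in(a,b):
    m=cv2.inRange(c["pixels"][138:160,265:285],(0,0,0),(45,45,45));print(np.argwhere(m).mean(0),m.sum()/255)
E
```

```text
4.7 [530.00983377 194.16577739 233.7516418 ] [ 1.70174379e+01  2.05284428e+01  1.02723909e+02  4.61318145e-02
  5.67361099e+01 -8.87773158e+01]
[9.81818182 9.        ] 22.0
[9.81818182 9.        ] 22.0
```

The side view's pin pixels match the start exactly, so the lever has sprung back. Joint 6 limits mean the tool must turn -120° on the way to the grip.

{"name": "send_rows", "arguments": {"targets": [[[-0.006, -0.034, 0, -10], [-0.012, -0.069, 0, -20], [-0.018, -0.104, 0, -30], [-0.025, -0.139, 0, -40], [-0.032, -0.174, 0, -50], [-0.039, -0.209, 0, -60], [-0.046, -0.244, 0, -70], [-0.053, -0.279, 0, -80]]], "fingers": 0}}

```text
clock: 5.75
ee_pos: [476.2, -86.8, 231.9]
orientation: [[-0.425, 0.905, -0.001], [0.905, 0.425, 0.001], [0.001, -0.001, -1.0]]
wrist_force: [-0.0, 0.8, 0.1]
opening: 85.4
gripper_force: 0.0
```

{"name": "send_rows", "arguments": {"targets": [[[-0.008, -0.034, 0, -10], [-0.016, -0.069, 0, -20], [-0.024, -0.104, 0, -30], [-0.031, -0.136, 0, -40], [-0.031, -0.136, -0.04, -40], [-0.031, -0.136, -0.08, -40], [-0.031, -0.136, -0.08, -40]]]}}

```text
clock: 6.62
ee_pos: [444.2, -220.7, 150.2]
orientation: [[0.251, 0.968, -0.005], [0.968, -0.251, 0.003], [0.002, -0.006, -1.0]]
wrist_force: [0.5, 0.3, 0.2]
opening: 85.5
gripper_force: 0.0
```

```bash
python3 - <<'E'
from h import *
s=sense();o=s["orientation"];print(s["clock"],s["ee_pos"],s["opening"],s["joints"].round(),np.degrees(np.arctan2(o[1][1],o[0][1])))
a=capture("side")
print(proj(a,[446,-221.5,78]),proj(a,s["ee_pos"]))
cv2.imwrite("pics/p2.png",cv2.resize(a["pixels"][150:290,220:340],None,fx=4,fy=4,interpolation=cv2.INTER_CUBIC)[:,:,::-1])
E
```

```text
6.625 [ 444.20554027 -220.72430083  150.16073398] 85.54854677848843 [-30.  22. 116.   0.  43. -15.] -14.522347873234729
[[290.04337249 235.24002052]] [[289.91663494 218.28737054]]
```

View pics/p2.png

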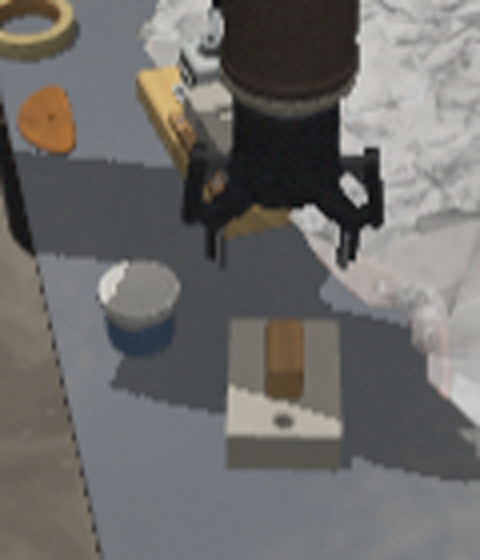

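The open fingers (210,250) and (347,250) straddle the block, whose top is at (285,345), i.e. pixel (291,236). The projection predicted (290,235), so it's aligned. Descending and gripping.

{"name": "send_rows", "arguments": {"targets": [[[0.001, 0, -0.04, 0], [0.001, 0, -0.075, 0], [0.001, 0, -0.095, 0], [0.001, 0, -0.105, 0], [0.001, 0, -0.105, 0]]]}}

```text
clock: 7.3
ee_pos: [448.2, -222.4, 48.0]
orientation: [[0.25, 0.968, 0.0], [0.968, -0.25, -0.0], [-0.0, 0.0, -1.0]]
wrist_force: [-0.5, 0.4, 1.0]
opening: 85.4
gripper_force: 0.0
```

{"name": "send_rows", "arguments": {"targets": [[[0, 0, 0, 0], [0, 0, 0, 0], [0, 0, 0, 0], [0, 0, 0, 0], [0, 0, 0, 0], [0, 0, 0, 0]]], "fingers": 1, "squeeze": 80}}

```text
clock: 8.05
ee_pos: [448.2, -222.5, 47.9]
orientation: [[0.25, 0.968, 0.001], [0.968, -0.25, -0.0], [-0.0, 0.001, -1.0]]
wrist_force: [-0.3, 1.2, 8.4]
opening: 28.7
gripper_force: 78.2
```

{"name": "send_rows", "arguments": {"targets": [[[0, 0, 0.01, 0], [0, 0, 0.03, 0], [0, 0, 0.06, 0], [0, 0, 0.09, 0], [0, 0, 0.115, 0], [0, 0, 0.13, 0], [0, 0, 0.13, 0], [0, 0, 0.13, 0]]]}}

```text
clock: 9.05
ee_pos: [447.3, -222.0, 176.6]
orientation: [[0.251, 0.968, -0.001], [0.968, -0.251, 0.001], [0.0, -0.001, -1.0]]
wrist_force: [-0.3, 0.6, -2.9]
opening: 29.1
gripper_force: 80.0
```

```bash
python3 - <<'E'
from h import *
s=sense();o=s["orientation"];print(s["clock"],s["ee_pos"],s["opening"],s["wrist_force"],s["wrist_torque"],s["gripper_force"],np.degrees(np.arctan2(o[1][1],o[0][1])))
a=capture("side");t=capture("top");np.savez("side1.npz",**a)
cv2.imwrite("pics/p3.png",cv2.resize(a["pixels"][130:280,220:350],None,fx=4,fy=4,interpolation=cv2.INTER_CUBIC)[:,:,::-1])
E
```

```text
9.05 [ 447.28977129 -222.04083522  176.5572191 ] 29.052182122070377 [-0.28577946  0.62554399 -2.89265066] [ 0.00598476 -0.04140201  0.00593638] 80.01818060874939 -14.508651857145319
```

View pics/p3.png

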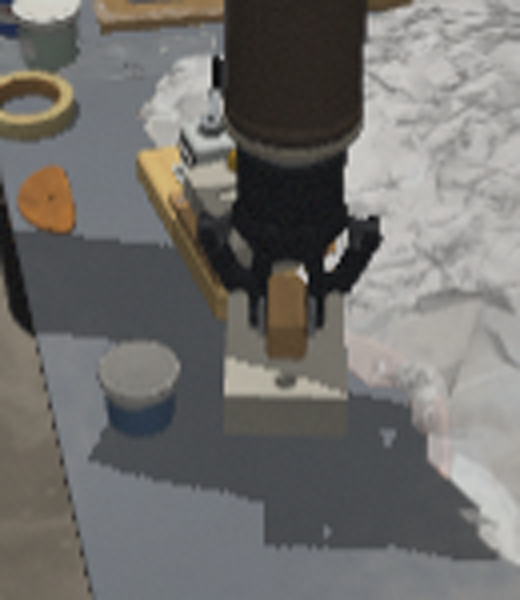

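The upper half hangs level: its near bottom edge runs flat from (225,433) to (347,433), with the tub untouched at (140,388). I'll carry it over the dowels.

{"name": "send_rows", "arguments": {"targets": [[[0.003, 0.015, 0, 2], [0.009, 0.055, 0, 5], [0.016, 0.105, 0, 9], [0.024, 0.155, 0, 13], [0.031, 0.205, 0, 16], [0.038, 0.25, 0, 19], [0.043, 0.28, 0, 21], [0.045, 0.293, 0, 22]]]}}

```text
clock: 10.15
ee_pos: [492.4, 72.8, 177.0]
orientation: [[-0.134, 0.991, -0.001], [0.991, 0.134, 0.0], [0.0, -0.001, -1.0]]
wrist_force: [0.3, 0.7, -3.8]
opening: 28.7
gripper_force: 79.9
```

{"name": "send_rows", "arguments": {"targets": [[[0, 0, -0.005, 0], [0, 0, -0.015, 0], [0, 0, -0.015, 0]]]}}

```text
clock: 10.52
ee_pos: [491.9, 69.8, 161.3]
orientation: [[-0.129, 0.992, -0.002], [0.992, 0.129, -0.0], [0.0, -0.002, -1.0]]
wrist_force: [0.5, 0.1, -3.0]
opening: 28.6
gripper_force: 79.7
```

```bash
python3 - <<'E'
from h import *
s=sense();o=s["orientation"];print(s["clock"],s["ee_pos"],s["opening"],s["wrist_force"],np.degrees(np.arctan2(o[1][1],o[0][1])))
a=capture("side");t=capture("top");np.savez("side2.npz",**a);np.savez("top2.npz",**t)
i=cv2.resize(a["pixels"][130:240,230:330],None,fx=5,fy=5,interpolation=cv2.INTER_CUBIC)
cv2.imwrite("pics/p4.png",i[:,:,::-1])
# lower half plaster edges in first top view
t=load("top0");hsv=cv2.cvtColor(t["pixels"],cv2.COLOR_RGB2HSV)
m=cv2.inRange(hsv,(10,15,90),(40,85,255));m[:,:211]=0;m[:,250:]=0;m[:171]=0;m[203:]=0
c=max(cv2.findContours(cv2.morphologyEx(m,cv2.MORPH_OPEN,np.ones((3,3))),0,1)[0],key=cv2.contourArea)
print(cv2.minAreaRect(ray(t,c[:,0],75)[:,:2].astype(np.float32)))
R=np.array([[.9912,-.1323],[.1323,.9912]])
for n in("side0",):
  S=load(n)
  for y in(48,-48):
    p=np.array([492.5,71.5])+R@[0,y];print("dowel top px",proj(S,[*p,97]),"base",proj(S,[*p,75]))
E
```

```text
10.525 [491.94552451  69.79007556 161.27082203] 28.567481598251874 [ 0.46898956  0.05694724 -3.03079716] 7.420021416761347
((485.8780517578125, 68.21106719970703), (108.36248016357422, 131.90127563476562), 0.7370209693908691)
dowel top px [[277.72528314 167.58729259]] base [[277.71715778 172.34019746]]
dowel top px [[287.2533523  182.11893159]] base [[287.15363935 186.9546895 ]]
```

View pics/p4.png

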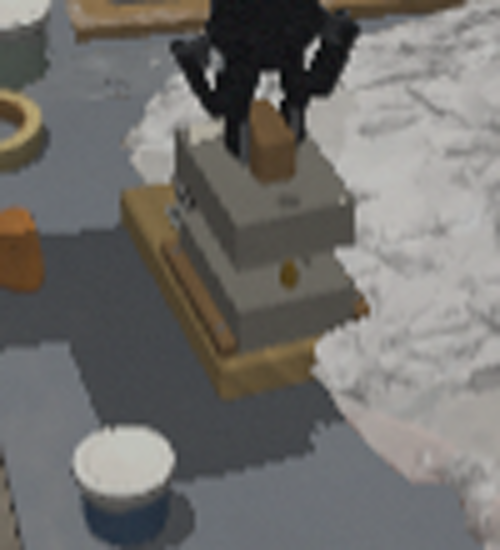

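The side view shows the half squarely above the lower half: the near bore is at (289,200), straight above the near dowel at (289,272), and the corners are at (236,265) and (238,308). I'll check the bore against prediction.

```bash
python3 - <<'E'
from h import *
S=load("side2");R=np.array([[.9912,-.1323],[.1323,.9912]])
c=lambda p:((p-[230,130]+.5)*5-.5).round(1).tolist()
for ctr in([492,70.5],[492,72.5],[494,70.5]):
  f=lambda x,y,z:c(proj(S,[*(np.array(ctr)+R@[x,y]),z])[0])
  print(ctr,"bore",f(0,-48,153),"dowel mid",f(0,-48,87),"up corners",f(-45,-65,113),f(45,-65,113),"low",f(-45,-65,75),f(45,-65,75))
for n in range(3): print(sense()["ee_pos"])
E
```

```text
[492, 70.5] bore [289.2, 199.8] dowel mid [287.7, 274.6] up corners [237.7, 273.0] [355.9, 245.6] low [237.6, 315.3] [353.9, 287.7]
[492, 72.5] bore [288.5, 198.2] dowel mid [287.0, 272.9] up corners [237.0, 271.3] [355.1, 244.0] low [237.0, 313.6] [353.2, 286.0]
[494, 70.5] bore [292.0, 199.4] dowel mid [290.4, 274.2] up corners [240.5, 272.6] [358.6, 245.2] low [240.4, 314.9] [356.6, 287.3]
[492.57979384  69.98085379 162.0810432 ]
[492.57979384  69.98085379 162.0810432 ]
[492.57979384  69.98085379 162.0810432 ]
```

{"name": "send_rows", "arguments": {"targets": [[[0.0005, 0.001, -0.006, 0], [0.0005, 0.001, -0.012, 0], [0.0005, 0.001, -0.016, 0], [0.0005, 0.001, -0.02, 0], [0.0005, 0.001, -0.024, 0], [0.0005, 0.001, -0.024, 0]]]}}

```text
clock: 11.38
ee_pos: [493.0, 71.7, 138.0]
orientation: [[-0.13, 0.991, -0.001], [0.991, 0.13, -0.0], [0.0, -0.001, -1.0]]
wrist_force: [0.2, -0.6, -2.6]
opening: 28.4
gripper_force: 79.8
```

{"name": "send_rows", "arguments": {"targets": [[[0, 0, -0.003, 0], [0, 0, -0.006, 0], [0, 0, -0.009, 0], [0, 0, -0.011, 0], [0, 0, -0.011, 0]]]}}

```text
clock: 12.0
ee_pos: [493.2, 71.7, 127.2]
orientation: [[-0.13, 0.991, -0.0], [0.991, 0.13, -0.0], [0.0, -0.0, -1.0]]
wrist_force: [-0.0, -0.4, -3.6]
opening: 29.1
gripper_force: 79.8
```

{"name": "send_rows", "arguments": {"targets": [[[0, 0, -0.002, 0], [0, 0, -0.003, 0], [0, 0, -0.003, 0], [0, 0, -0.003, 0]]]}}

```text
clock: 12.5
ee_pos: [493.3, 71.7, 124.4]
orientation: [[-0.13, 0.991, 0.0], [0.991, 0.13, 0.0], [0.0, 0.0, -1.0]]
wrist_force: [-0.5, -0.1, -2.8]
opening: 28.8
gripper_force: 79.8
```

{"name": "send_rows", "arguments": {"targets": [[[0, 0, -0.001, 0], [0, 0, -0.001, 0], [0, 0, -0.001, 0]]]}}

```text
clock: 12.88
ee_pos: [493.3, 71.7, 123.3]
orientation: [[-0.13, 0.991, 0.0], [0.991, 0.13, 0.0], [0.0, 0.0, -1.0]]
wrist_force: [0.4, -0.1, -3.6]
opening: 29.2
gripper_force: 79.8
```

{"name": "send_rows", "arguments": {"targets": [[[0, 0, -0.001, 0], [0, 0, -0.001, 0], [0, 0, -0.001, 0]]]}}

```text
clock: 13.25
ee_pos: [493.5, 71.7, 122.9]
orientation: [[-0.13, 0.991, 0.001], [0.991, 0.13, 0.0], [-0.0, 0.001, -1.0]]
wrist_force: [-1.9, -0.2, 9.2]
opening: 29.0
gripper_force: 81.5
```

{"name": "send_rows", "arguments": {"targets": [[[0, 0, -0.001, 0], [0, 0, -0.001, 0], [0, 0, -0.001, 0]]]}}

```text
clock: 13.62
ee_pos: [493.6, 71.7, 122.8]
orientation: [[-0.13, 0.991, 0.001], [0.991, 0.13, 0.0], [-0.0, 0.001, -1.0]]
wrist_force: [-7.2, -0.4, 32.7]
opening: 29.1
gripper_force: 84.7
```

{"name": "send_rows", "arguments": {"targets": [[[0, 0, 0.0007, 0], [0, 0, 0.0007, 0], [0, 0, 0.0007, 0], [0, 0, 0.0007, 0]]]}}

```text
clock: 14.12
ee_pos: [493.6, 71.7, 122.8]
orientation: [[-0.131, 0.991, 0.001], [0.991, 0.131, 0.0], [-0.0, 0.001, -1.0]]
wrist_force: [-2.1, -0.9, 15.9]
opening: 28.9
gripper_force: 82.5
```

```bash
python3 - <<'E'
from h import *
a=capture("side");b=load("side0");t=capture("top");t0=load("top0")
s=sense();print(s["clock"],s["ee_pos"],s["wrist_force"],s["wrist_torque"],s["gripper_force"],s["joint_vel"].round(2))
d=lambda x,y,r:np.abs(x["pixels"][r].astype(int)-y["pixels"][r]).max()
m=[np.argwhere(cv2.inRange(c["pixels"][138:160,265:285],(0,0,0),(45,45,45))).mean(0) for c in(a,b)];print("pin",m)
cv2.imwrite("pics/p5.png",cv2.resize(a["pixels"][130:240,210:330],None,fx=5,fy=5,interpolation=cv2.INTER_CUBIC)[:,:,::-1])
E
```

```text
14.225 [493.53540655  71.73398145 122.82415358] [-2.89374407  0.45071773 15.69704287] [-0.11591584  1.20080359  0.03768982] 82.53108859062195 [-0.04  0.03 -0.02  0.02  0.   -0.09]
pin [array([10.11151079, 11.6942446 ]), array([9.81818182, 9.        ])]
```

View pics/p5.png

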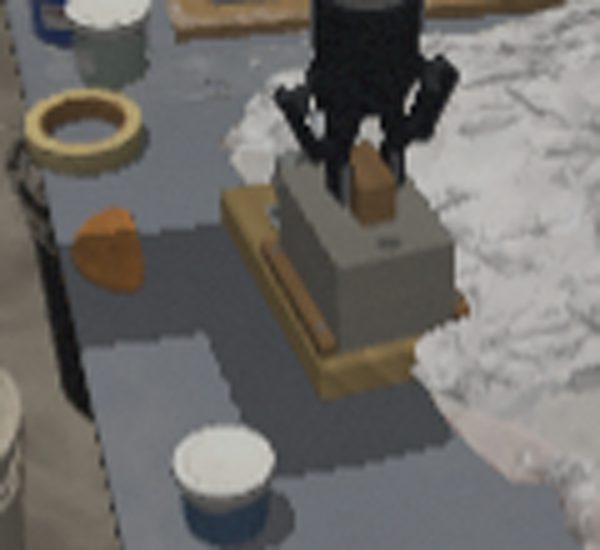

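The two halves form one block with no gap, with edges continuous at (340,268) to (340,345). The tub and rib are in place, and the push is about 15.7 N. The gripper hides the lever, but nothing has touched it since it sprang back.

```bash
python3 -c "
from workcell import job
print(job.close_job())"
```

```text
the job is handed in; nothing more can be done
None
```

I swung the counter lever to its stop and it sprang back, then set the upper half on the dowels with the faces together. I handed the job in at about 14 s, still gripping it and pressing down with about 15.7 N; the judge returned no verdict.

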